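# Tip the cotton-pad carton down into its outline

## Task

The rose cotton-pad carton stands upright at one end of the cream outline on the felt mat. Push it over with the fingertips so that it lies flat with its oval opening facing up and entirely inside the outline; if it lands a little off, nudge it in along the mat. Do not pick the carton up or lift it off the mat, and leave the pump bottles, the tin and the cream tube where they stand.

Things in the scene. Friction and masses are not known exactly. Their poses are not given: they have to be found in the camera images.
- carton: Rose cotton-pad carton, rigid, 50 (own x) x 90 (y) x 160 (z) mm, 90 to 170 g. Origin: centre of its base. It starts upright on the mat at the outline's -x end, own +x along the outline within 6 degrees. The dark oval opening is on its -x face, which looks away from the outline, so it must tip towards its own +x. Past a lean of about 17 degrees it falls by itself.
- foot_edge (a point): Middle of the carton's bottom edge on its +x side, the edge it tips over; 25 mm from the base centre. At the start it is 10 to 35 mm inside the near end of the outline.
- corner_a (a point): Corner of the carton's +x face: own (+25, -45, 0) mm from the base centre.
- corner_b (a point): Corner of the carton's +x face: own (+25, +45, 0) mm.
- corner_c (a point): Corner of the carton's +x face: own (+25, -45, 160) mm.
- corner_d (a point): Corner of the carton's +x face: own (+25, +45, 160) mm.
- zone (a point): Centre of the cream outline on the fixed dark grey felt mat, on the mat's upper surface, 3 mm above the vanity top. The outline measures 230 mm along the point's x and 150 mm along its y over its outer edges; the line is 5 mm wide, flush. The mat, 320 x 200 mm, reaches 195 mm from here to -x, where the carton stands, 125 mm to +x, 100 mm to either side.
- pump_amber: Pump bottle, amber, 52 mm across, 167 mm tall with its nozzle, 250 g, loose on the round glass tray. Origin: centre of its base. Leave alone.
- pump_white: Pump bottle, white, 52 mm across, 167 mm tall with its nozzle, 250 g, loose on the round glass tray. Origin: centre of its base. Leave alone.
- pump_green: Pump bottle, green, 52 mm across, 167 mm tall with its nozzle, 250 g, loose on the round glass tray. Origin: centre of its base. Leave alone.
- tin: Small round stainless steel pill tin, 45 mm across, 18 mm high, 40 g, loose on the vanity. Origin: centre of its base. Leave alone.
- tube: Cream tube standing on its white cap, 38 mm across, 117 mm tall, 90 g, pale green, loose on the vanity to the robot's left. Origin: centre of its base. Leave alone.
Mind the look-alikes: they are no part of the job. What is shaped like the carton but green or orange is not meant.

How it is judged:
On the way:
1. the fingers push the carton and it leans over on its foot edge (contact force between the fingers and carton above 0.03 N and angle between carton's own z axis and vertical between 0.08 and 1 rad and height (world z) of foot_edge below 0.012 m).
At the end, for the whole second after the job is handed in: The carton lies flat on the mat, opening up (within about 8 degrees), at rest, with all four corners of its lower face inside the outer edge of the outline (2 mm grace) (angle between carton's own x axis and vertical above 3 rad and x of corner_a in the frame of zone between -0.117 and 0.117 m and y of corner_a in the frame of zone between -0.077 and 0.077 m and height (world z) of each of corner_a, corner_b, corner_c, corner_d below 0.01 m and x of corner_b in the frame of zone between -0.117 and 0.117 m and y of corner_b in the frame of zone between -0.077 and 0.077 m and x of corner_c in the frame of zone between -0.117 and 0.117 m and y of corner_c in the frame of zone between -0.077 and 0.077 m and x of corner_d in the frame of zone between -0.117 and 0.117 m and y of corner_d in the frame of zone between -0.077 and 0.077 m and linear speed of carton below 0.02 m/s); the robot touches nothing.
It fails at once if the carton is lifted or carried: the edge it tips over rises more than 15 mm above the mat (height (world z) of foot_edge above 0.018 m).
It fails at once if a pump bottle is moved more than 15 mm or tipped (distance of any of pump_amber, pump_white, pump_green from where it was at the start of the episode above 0.015 m or angle between any of pump_amber, pump_white, pump_green's own z axis and vertical above 0.3 rad).
It fails at once if the tin or the tube is moved more than 15 mm or tipped (distance of any of tin, tube from where it was at the start of the episode above 0.015 m or angle between any of tin, tube's own z axis and vertical above 0.3 rad).
It also fails if it takes over 42 s, if anything falls off the work surface, if the arm or the gripper's body presses on something with over 40 N, if the wrist force passes 120 N, or if a joint passes its speed limit or range.

## Robot

A 6-joint arm with a two-finger parallel gripper is mounted at the origin on the work surface. World frame = base frame: x ahead of the robot, y to its left, z up, the work surface at z = 0. Lengths are in m, angles in rad, forces in N, time in s.
With the tool pointing down it reaches from about 0.35 to 0.975 m from the base axis. Payload 4.9 kg.
Tool frame: the origin (TCP) lies midway between the tips of the shut fingers; the grasp point (between the pads) lies 19 mm behind it; z points along the fingers, y is the direction in which the jaws open and shut (so a half turn about z gives the same grasp; the last joint's range is limited). The gripper opens to 85 mm and grips with 20 to 120 N. Pads are 22 mm wide; open, the fingers measure 114 mm over their backs; the gripper's body (76 mm by 85 mm) begins 54 mm behind the grasp point. The pads swing forward as they close: fully open they stand 13 mm farther back than shut.
Start: joints at [-1.408, 0.053, 1.613, -0, 1.476, -0.119], TCP at [0.174, -0.6, 0.231] pointing down, gripper open.
Joint ranges: [-3.01, 3.01], [-1.01, 2.22], [0.06, 2.58], [-1.02, 4.17], [0.09, 2.62], [-3.14, 3.14]. Speed limits (rad/s): [2.57, 2.57, 3.14, 3.14, 3.14, 3.14].

## Interface

Orientations are given as a unit quaternion [w, x, y, z].
In Python, from plant import state, grab_frame, camera_params, job_done, boxes_of gives the robot as it stands.
- The arm moves only by the tool step_arm, never from a script. Its argument "steps" is a list of rows, each a list of 4 numbers: the shift along the tool's x, y, z in mm, then the turn about the tool's z in degrees. A call has 1 to 8 rows; each row shifts and turns the pose as measured when the row begins, along the tool's axes as they then stand; what a row does not reach is not made up. A row lasts 1/10 s, in which the tool goes at most 50 mm and 8.59 degrees, less where a joint would pass 70% of its speed; a pose out of reach is approached as far as the arm can. A call is refused whole if a number of a shift passes 50 or a number of a turn 8.59, either way. A call with a gripper value outside its range is refused whole. "claw" is the opening in per cent of the stroke, from 0 (shut) to 100 (fully open), set as the call begins (left out, the last holds). The fingers move at their own pace and stop on an object; the grip force is fixed at half the most. Time passes only in rows, so rows that do not move let the fingers close. It gives the time, the measured TCP pose, the force and the opening at its end, in the units of the state.
- state(): the state, without advancing time (a new reading comes with each control period).
- grab_frame(name): name is "scene" or "top" or "wrist"; returns (picture, depth): 400x640x3 uint8, red, green, blue; 400x640 float32, m along the optical axis (not along the pixel's ray), 0 where there is no reading.
- camera_params(name): a dict with "mtx" (3x3 intrinsics, pixels), "extrinsics" (4x4, takes a point from camera to world coordinates); the wrist camera has in their place "T_tool_cam" (4x4, takes a point from camera to tool coordinates, whose origin is the TCP and whose axes are the flange's). Camera axes: x right, y down, z forward; pixel columns grow to the right and rows downward; lengths in m; the calibration is good to about 2 mm. A picture is of the moment at which its call begins: read the wrist's pose just before it. camera_params takes no time and is no camera call.
- job_done(): hands the job in, once; it reports no verdict.
Trained networks look in the newest picture that a camera, given by its name, has taken for a name from the list of things; names that differ only in an ending like _2 or _b are one class to them, and where a whole thing is asked for, a point or a joint stands for the part that bears it (a point fixed in the world has none). Each returns a list of dicts, best first, with "p" (0 to 1); they miss things now and then, are a little off and sometimes report something else, mostly with a low value. They report only what shows in the picture. A call takes as long as a camera call. They do not tell look-alikes from the thing itself.
- boxes_of(camera, label): "box" ([left, top, width, height] in pixels, round what is visible of it).
The state is a dict: "time": time; "joint_pos": joint angles; "joint_vel": joint speeds; "joint_efforts": joint torques, N m; "tool_pos": TCP position; "tool_rot": TCP orientation; "contact_force": force on the tool from outside, world axes, zero at the start; "ft_torque": the same for the moment, N m; "gripper_width": opening from 0.0 (shut) to 1.0 (fully open).
Only numpy, scipy, OpenCV 4.12 (cv2) and the standard library are available. Lean on these libraries where they do the work, as an engineer would, in place of code of your own. Each camera call takes 0.05 s, during which the arm holds its last target. There are 200 camera calls.

## Working session

There is one attempt and no reset: what is moved stays moved. The work goes in short steps, Python scripts to look and compute and a tool call to move; the robot and the scene stay as the last step left them, time stands still between calls to the robot, and variables do not carry over. Pictures are saved under pics/ and viewed, about 8 in all and at most 12, crops included, and the job is handed in when it is done.

Besides the shell and the picture viewer there is one more tool, called after "Emit:" in YAML: its name, and indented under it one key for each argument. step_arm: Moves the arm, as the interface text tells. Its arguments: {"type":"object","properties":{"steps":{"type":"array"},"claw":{"type":"number"}},"required":["steps"]}

```bash
mkdir -p pics; ls; cat > h.py <<'E'
import numpy as np,cv2
from plant import *
def snap(n,f):
    p,d=grab_frame(n); cv2.imwrite('pics/'+f,p[:,:,::-1]); np.savez('pics/'+f+'.npz',p=p,d=d); return p,d
def world(n,d):
    c=camera_params(n);K=np.array(c['mtx']);T=np.array(c['extrinsics'])
    v,u=np.mgrid[:d.shape[0],:d.shape[1]]
    P=np.stack([(u-K[0,2])/K[0,0]*d,(v-K[1,2])/K[1,1]*d,d],-1)
    return P@T[:3,:3].T+T[:3,3]
E
python3 - <<'E'
from h import *
for n in('top','scene'):
    p,d=snap(n,n+'0.png')
    W=world(n,d)
    for l in('carton','tin','tube','pump_amber'):
        for b in boxes_of(n,l)[:4]:
            x,y,w,h=map(int,b['box']);print(n,l,round(b['p'],2),(x,y,w,h),W[y+h//2,x+w//2].round(3))
print(state())
a=cv2.imread('pics/top0.png');b=cv2.imread('pics/scene0.png')
cv2.imwrite('pics/both.png',cv2.resize(np.vstack([a,b]),(640*3//4,600)))
E
```

```text
pics
top carton 0.63 (250, 209, 29, 38) [0.504 0.138 0.163]
top carton 0.56 (284, 116, 38, 39) [0.778 0.034 0.16 ]
top tin 0.5 (172, 242, 17, 13) [0.446 0.42  0.018]
top tube 0.69 (188, 165, 21, 16) [0.674 0.357 0.085]
scene carton 0.96 (306, 230, 33, 58) [0.825 0.043 0.102]
scene carton 0.79 (463, 206, 48, 66) [0.614 0.432 0.104]
scene tube 0.77 (446, 244, 19, 42) [0.695 0.362 0.062]
scene pump_amber 0.84 (185, 157, 19, 47) [ 0.603 -0.469  0.108]
{'time': 0.5, 'joint_pos': array([-1.40802149e+00,  5.27248510e-02,  1.61294741e+00, -1.65371643e-05,
        1.47600478e+00, -1.19034450e-01]), 'joint_vel': array([-0.0002567 , -0.00189975,  0.0002955 ,  0.00065838,  0.00032521,
       -0.00078351]), 'joint_efforts': array([-1.44270976e-03, -3.93217671e+01, -3.70028508e+01, -1.56327474e-04,
        1.36329680e-03, -5.78430956e-06]), 'tool_pos': array([ 0.17377731, -0.60031239,  0.23125979]), 'tool_rot': array([-4.20072577e-05,  9.90089243e-01,  1.40439626e-01, -9.15225085e-06]), 'contact_force': array([ 1.03005088,  0.45906079, -0.30002993]), 'ft_torque': array([-0.04217182,  0.03161587,  0.01299173]), 'gripper_width': 0.9962800262377532}
```

View pics/top0.png

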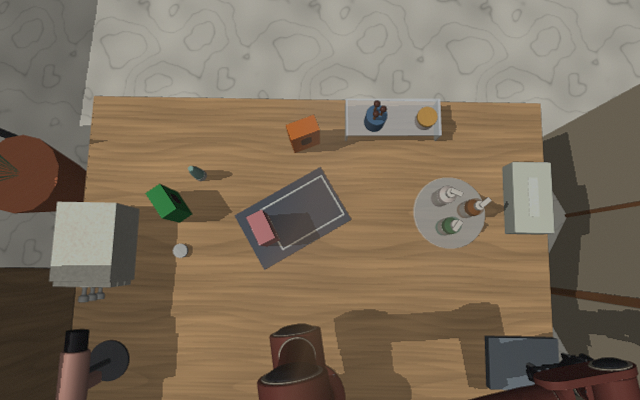

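View pics/scene0.png

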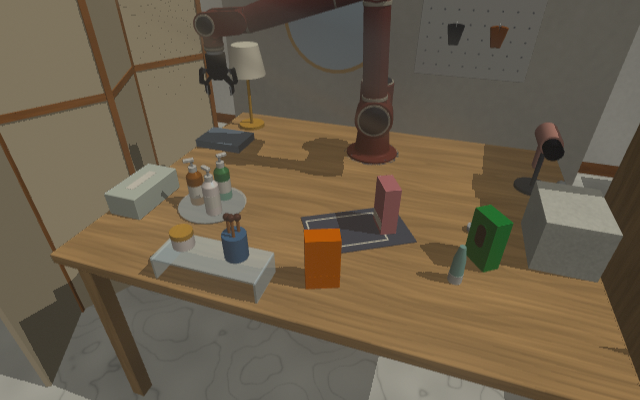

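Candidates: rose carton at top-view (262,227), orange (303,133), green (168,203). I choose the rose one, which stands on the mat with the outline.

```bash
cat > fit.py <<'E'
from h import *
import sys
z=np.load('pics/top0.png.npz');p=z['p'];W=world('top',z['d'])
hsv=cv2.cvtColor(p,cv2.COLOR_RGB2HSV).astype(int)
roi=np.zeros(p.shape[:2],bool);roi[160:275,228:358]=1
rose=roi&((hsv[...,0]>165)|(hsv[...,0]<5))&(hsv[...,1]>70)
topf=rose&(W[...,2]>.153)
r=cv2.minAreaRect(W[topf][:,:2].astype(np.float32)*1000);print('top face',topf.sum(),r,W[topf][:,2].mean())
print(cv2.boxPoints(r))
mat=roi&(hsv[...,1]<70)&(W[...,2]<.02)
r=cv2.minAreaRect(W[mat][:,:2].astype(np.float32)*1000);print('mat/out',r)
line=cv2.erode(roi.astype(np.uint8),np.ones((3,3)))>0
line=roi&(W[...,2]<.02)&(hsv[...,2]>120)&(hsv[...,1]<60)
r=cv2.minAreaRect(W[line][:,:2].astype(np.float32)*1000);print('line',line.sum(),r);print(cv2.boxPoints(r))
m=p.copy();m[line]=(255,0,0);m[topf]=(0,255,255)
both=np.hstack([m[160:275,228:358],p[160:275,228:358]])
cv2.imwrite('pics/crop0.png',cv2.resize(both[:,:,::-1],None,fx=3,fy=3,interpolation=0))
E
python3 fit.py
```

```text
top face 551 ((465.232666015625, 91.37444305419922), (236.5411376953125, 77.08380126953125), 53.487274169921875) 0.16783826136794208
[[363.88443   19.249947]
 [425.8386   -26.615013]
 [566.58093  163.49893 ]
 [504.62674  209.36389 ]]
mat/out ((551.6687622070312, 70.00578308105469), (201.73052978515625, 321.87738037109375), 30.842422485351562)
line 347 ((554.7230224609375, 63.96307373046875), (152.1467742919922, 287.8072204589844), 31.055763244628906)
[[415.31772  147.99622 ]
 [563.7894   -98.558334]
 [694.1283   -20.070068]
 [545.6566   226.48448 ]]
```

View pics/crop0.png

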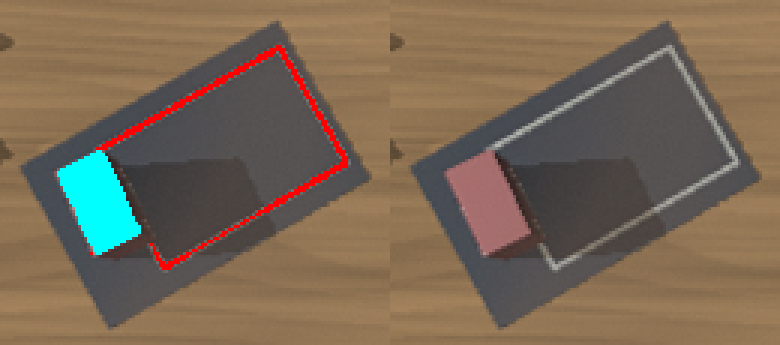

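```bash
cat >> fit.py <<'E'
print('----')
n,lab,st,_=cv2.connectedComponentsWithStats(topf.astype(np.uint8))
k=1+np.argmax(st[1:,4]);q=W[lab==k];q=q[abs(q[:,2]-np.median(q[:,2]))<.008]
r=cv2.minAreaRect(q[:,:2].astype(np.float32)*1000);print(r,np.median(q[:,2]),q.mean(0));print(cv2.boxPoints(r))
s=state();from scipy.spatial.transform import Rotation as R
Rt=R.from_quat(s['tool_rot'],scalar_first=True).as_matrix();print(Rt.round(3))
z0=np.array([569.6,39.6]);u=np.array([.516,-.857]);v=np.array([.857,.516])
c=np.array(r[0]);print('carton in zone',(c-z0)@u,(c-z0)@v)
t=np.array([*(c-80*u),231]);dd=t-s['tool_pos']*1000;print('target',t,'tool shift',Rt.T@dd)
E
python3 fit.py | sed -n '/----/,$p'
```

```text
----
((507.072998046875, 148.15432739257812), (88.78598022460938, 50.10931396484375), 26.892372131347656) 0.1634114036942549 [0.50698307 0.14792892 0.16340568]
[[456.14816 150.41986]
 [478.81342 105.72948]
 [557.9978  145.8888 ]
 [535.3326  190.57918]]
[[ 0.961  0.278 -0.   ]
 [ 0.278 -0.961  0.   ]
 [-0.    -0.    -1.   ]]
carton in zone -125.29499158325197 2.428392260742172
target [465.79299805 216.71432739 231.        ] tool shift [ 5.07708148e+02 -7.03589530e+02  3.16918570e-01]
```

Emit:
step_arm:
  steps:
    - [28,-39,0,0]
    - [28,-39,0,0]
    - [28,-39,0,0]
    - [28,-39,0,0]
    - [28,-39,0,0]
    - [28,-39,0,0]
    - [28,-39,0,0]
    - [28,-39,0,0]
  claw: 0

```text
time: 1.3
tool_pos: [0.3045, -0.231, 0.2299]
tool_rot: [0.0, 0.991, 0.135, 0.001]
contact_force: [0.9, 0.1, 0.2]
gripper_width: -0.001
```

Emit:
step_arm:
  steps:
    - [28,-39,0,0]
    - [28,-39,0,0]
    - [28,-39,0,0]
    - [28,-39,0,0]
    - [28,-39,0,0]
    - [28,-39,0,0]

```text
time: 1.9
tool_pos: [0.406, 0.0506, 0.233]
tool_rot: [0.003, 0.991, 0.133, 0.007]
contact_force: [1.3, 0.0, -0.6]
gripper_width: -0.003
```

Emit:
step_arm:
  steps:
    - [27,-37,0,0]
    - [27,-37,0,0]
    - [27,-37,0,0]
    - [27,-37,0,0]
    - [0,0,0,-6]
    - [0,0,0,-6]
    - [0,0,0,0]

```text
time: 2.6
tool_pos: [0.4726, 0.2378, 0.2339]
tool_rot: [0.004, 0.969, 0.246, 0.008]
contact_force: [0.7, 0.2, -0.4]
gripper_width: 0.002
```

Emit:
step_arm:
  steps:
    - [-5,0,35,1.5]
    - [-5,0,35,0]
    - [0,0,23,0]
    - [0,0,0,0]

```text
time: 3.0
tool_pos: [0.4667, 0.2325, 0.1408]
tool_rot: [0.004, 0.974, 0.227, 0.011]
contact_force: [-0.1, -0.9, -0.2]
gripper_width: -0.002
```

```bash
python3 - <<'E'
from h import *
s=state();print(s['tool_pos'],s['tool_rot'])
p,d=snap('top','top1.png');q,_=snap('scene','scene1.png')
cv2.imwrite('pics/c1.png',np.hstack([cv2.resize(p[150:280,210:350],(420,390)),cv2.resize(q[140:270,320:440],(360,390))])[:,:,::-1])
E
```

```text
[0.46673992 0.23246458 0.14082919] [0.00356941 0.97371112 0.22748801 0.01109635]
```

View pics/c1.png

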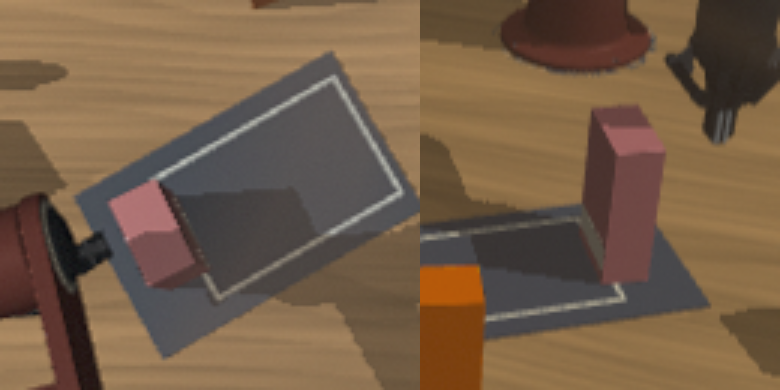

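Emit:
step_arm:
  steps:
    - [0,15,0,0]
    - [0,15,0,0]
    - [0,8,0,0]
    - [0,5,0,0]
    - [0,5,0,0]
    - [0,5,0,0]
    - [0,5,0,0]
    - [0,5,0,0]

```text
time: 3.9
tool_pos: [0.5039, 0.1723, 0.1539]
tool_rot: [0.003, 0.974, 0.226, 0.021]
contact_force: [0.1, -0.1, -0.0]
gripper_width: 0.005
```

Emit:
step_arm:
  steps:
    - [0,5,0,0]
    - [0,5,0,0]
    - [0,5,0,0]

```text
time: 4.2
tool_pos: [0.5107, 0.1579, 0.1536]
tool_rot: [0.003, 0.974, 0.227, 0.02]
contact_force: [-0.3, -0.2, 0.1]
gripper_width: 0.004
```

```bash
python3 - <<'E'
from h import *
s=state();print(s['tool_pos'],s['tool_rot'],s['contact_force'])
p,d=snap('top','top2.png');q,_=snap('scene','scene2.png')
cv2.imwrite('pics/c2.png',np.hstack([cv2.resize(p[150:280,210:350],(420,390)),cv2.resize(q[140:270,320:440],(360,390))])[:,:,::-1])
E
```

```text
[0.51073485 0.15789586 0.15364707] [0.00314732 0.9737511  0.22668829 0.0202808 ] [-0.30182927 -0.23885697  0.10774665]
```

View pics/c2.png

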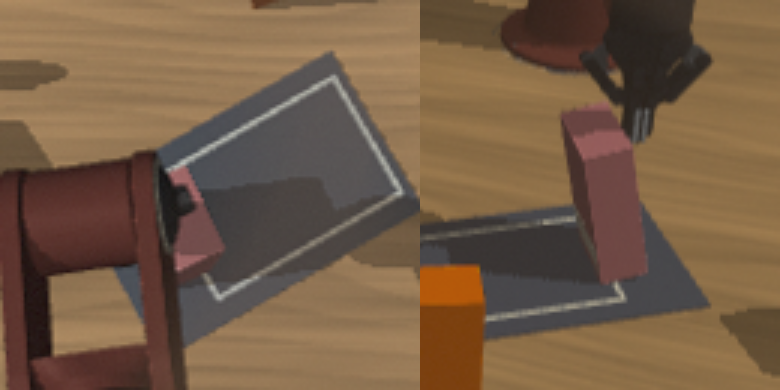

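Emit:
step_arm:
  steps:
    - [-1,5,2,0]
    - [-1,5,2,0]
    - [-1,5,2,0]
    - [0,5,1,0]

```text
time: 4.7
tool_pos: [0.5173, 0.1375, 0.1461]
tool_rot: [0.003, 0.974, 0.227, 0.02]
contact_force: [0.3, -0.3, 0.4]
gripper_width: -0.004
```

Emit:
step_arm:
  steps:
    - [0,4,0,0]
    - [0,0,0,0]
    - [0,0,0,0]
    - [0,0,0,0]
    - [0,0,0,0]
    - [0,0,0,0]

```text
time: 5.3
tool_pos: [0.5195, 0.133, 0.1461]
tool_rot: [0.003, 0.974, 0.226, 0.02]
contact_force: [-0.0, 0.2, 0.7]
gripper_width: 0.002
```

```bash
python3 - <<'E'
from h import *
s=state();print(s['tool_pos'],s['tool_rot'],s['contact_force'])
p,d=snap('top','top3.png');q,_=snap('scene','scene3.png')
cv2.imwrite('pics/c3.png',np.hstack([cv2.resize(p[150:280,210:350],(420,390)),cv2.resize(q[140:270,320:440],(360,390))])[:,:,::-1])
E
```

```text
[0.51948117 0.13304039 0.14608678] [0.003072   0.97380756 0.22646551 0.02006931] [-0.01840622  0.207761    0.73553754]
```

View pics/c3.png

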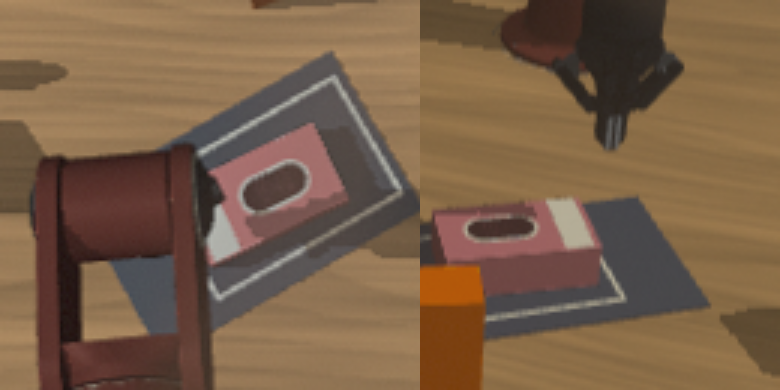

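The carton fell flat with its opening up and looks to be inside the outline. I'll back off and up, then measure.

Emit:
step_arm:
  steps:
    - [0,-10,-40,0]
    - [0,-40,-20,0]
    - [0,-45,0,0]
    - [0,-45,0,0]
    - [0,-45,0,0]
    - [0,0,0,0]

```text
time: 6.0
tool_pos: [0.4335, 0.3045, 0.2069]
tool_rot: [0.002, 0.974, 0.224, 0.021]
contact_force: [0.5, -0.7, 0.2]
gripper_width: 0.004
```

```bash
python3 - <<'E'
from h import *
print(state()['tool_pos'])
p,d=snap('top','top4.png');W=world('top',d)
hsv=cv2.cvtColor(p,cv2.COLOR_RGB2HSV)
roi=np.zeros(d.shape,np.uint8);roi[160:275,228:358]=1
m=(roi>0)&(W[...,2]>.045)&(W[...,2]<.062)
n,lab,st,_=cv2.connectedComponentsWithStats(m.astype(np.uint8));k=1+np.argmax(st[1:,4]);q=W[lab==k]
r=cv2.minAreaRect(q[:,:2].astype(np.float32)*1000)
z0=np.array([569.6,39.6]);u=np.array([.516,-.857]);v=np.array([-u[1],u[0]])
b=cv2.boxPoints(r)-z0
print(r,np.median(q[:,2]),q[:,2].min(),q[:,2].max());print(np.c_[b@u,b@v].round(1))
cv2.imwrite('pics/c4.png',cv2.resize(p[110:280,150:500],None,fx=2.2,fy=2.2)[:,:,::-1])
E
```

```text
[0.43348223 0.30448471 0.20687995]
((556.7697143554688, 52.1540412902832), (90.64437103271484, 159.29685974121094), 27.034950256347656) 0.05346338894196356 0.045118353874056494 0.06165921800860019
[[-100.   -44.2]
 [  58.9  -55.3]
 [  65.3   35.1]
 [ -93.7   46.3]]
```

View pics/c4.png

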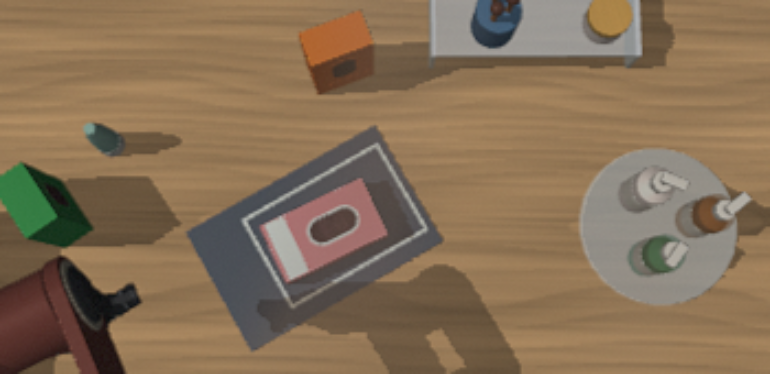

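```bash
python3 -c "from plant import *;print(job_done())"
```

```text
the job is handed in; nothing more can be done
None
```

I tipped the rose carton over with the shut fingertips, backed the arm off, and handed the job in at about 6 s of the 42 s allowed. It needed no nudging.

- **Carton position:** In the last top picture it lies flat with the oval opening up, its upper face about 53 mm above the vanity. Its corners, measured from the outline's centre, run from x -100 to +65 mm and y -55 to +46 mm. The outline's edges are at ±115 and ±75 mm, so at least 15 mm is free all round.
- **Other things:** The pump bottles and the tube look unmoved. The arm hid the tin in the last picture, but the fingertips never went below about 0.14 m, well above its 18 mm.
- **Robot:** The gripper stands well clear of everything, and the force readings never rose above the noise of about 1 N.
- **Not as commanded:** During the push the tool drifted about 13 mm up and a few millimetres sideways. I corrected this before the carton fell, and no check failed.

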